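Draw the stencil board out from under the tray stack and seat it on the stop bar

ROBOT

A 6-joint arm with a two-finger parallel gripper is mounted at the origin on the work surface. World frame = base frame: x ahead of the robot, y to its left, z up, the work surface at z = 0. Lengths are in m, angles in rad, forces in N, time in s.
With the tool pointing down it reaches from about 0.35 to 0.775 m from the base axis. Payload 5.5 kg.
Tool frame: the origin (TCP) lies on the mounting face of the last link; the fingertips stand 173 mm ahead of it and the grasp point (between the pads) lies 155 mm ahead of it; z points along the fingers, y is the direction in which the jaws open and shut (so a half turn about z gives the same grasp; the last joint's range is limited). The gripper opens to 85 mm and grips with 20 to 120 N. Pads are 22 mm wide; open, the fingers measure 114 mm over their backs; the gripper's body (76 mm by 85 mm) begins 54 mm behind the grasp point. The pads swing forward as they close: fully open they stand 13 mm farther back than shut.
Start: joints at [-1.41, 0.313, 0.046, 1.304, 0, 1.431], TCP at [0.17, -0.549, 0.405] pointing down, gripper open.
Joint ranges: [-2.76, 2.76], [-0.86, 1.69], [-1.03, 1.26], [-2.2, 2.34], [-1.47, 1.5], [-3.14, 3.14]. Speed limits (rad/s): [2.57, 2.57, 3.14, 3.14, 3.14, 3.14].

INTERFACE

Orientations are given as a unit quaternion [w, x, y, z].
In Python, from workcell import * gives the robot as it stands. The module is installed in compiled form; this text tells all that it offers.
- The arm moves only by the shell command python3 -m crank 'ROWS' [FORCE]. ROWS is JSON, a list of rows, each a list of 7 numbers: the shift along the tool's x, y, z in mm, then the turn, a rotation vector about the tool's x, y, z in degrees, then the opening, from 0 (shut) to 1 (fully open). A call has exactly 8 rows; each row shifts and turns the commanded pose from where the row before left it, along the tool's axes as they then stand; what a row does not reach is not made up. A row lasts 1/8 s, in which the tool goes at most 62.5 mm and 10.7 degrees, less where a joint would pass 70% of its speed; a pose out of reach is approached as far as the arm can. A call with a gripper value outside its range is refused whole. The fingers move at their own pace and stop on an object; FORCE is the grip in N (left out, the last holds). Time passes only in rows, so rows that do not move let the fingers close, or fill a call up. It gives the time, the measured TCP pose, the force and the opening at its end, in the units of the state.
- get_state(): the state, without advancing time (a new reading comes with each control period).
- read_camera(name): name is "side" or "top"; returns the picture (384x512x3 uint8, blue, green, red); there is no depth.
- calibration(name): a dict with "fx", "fy", "cx", "cy" (pixels), "extrinsics" (4x4, takes a point from world to camera coordinates). Camera axes: x right, y down, z forward; pixel columns grow to the right and rows downward; lengths in m; the calibration is good to about 2 mm. A picture is of the moment at which its call begins. calibration takes no time and is no camera call.
- hand_in(): hands the job in, once; it reports no verdict.
The state is a dict: "clock": time; "joint_pos": joint angles; "qvel": joint speeds; "tau": joint torques, N m; "tcp_pos": TCP position; "orientation": TCP orientation; "wrist_force": force on the tool from outside, world axes, zero at the start; "ft_torque": the same for the moment, N m; "finger_gap": finger opening in m.
Only numpy, scipy, OpenCV 4.12 (cv2) and the standard library are available. Lean on these libraries where they do the work, as an engineer would, in place of code of your own. Each camera call takes 0.05 s, during which the arm holds its last target.

TASK

Draw the blue stencil board by its white grip out from under the stack of trays and the steel gate, sliding it flat on the desk, so that the stack is left standing behind the gate without your touching it. Then slide the board up to the aluminium stop bar until its whole front edge is flush against it, press it home there lightly but definitely for about a second (a light hand's push, no hard knock or shove), and let go. Do not force the board against the gate, and leave everything else on the desk where it is.

Things in the scene. Friction and masses are not known exactly. Their poses are not given: they have to be found in the camera images.
- board: Blue rigid stencil board, 90 x 200 x 6 mm (x, y, z), about 0.16 kg, flat on the desk under the tray stack and the gate's crossbar. Origin: centre of its underside. Its front is the -y end; it is drawn out to -y. A white upright bar grip stands 70 mm to -y of the origin: 14 mm thick along x (flat sides), 30 mm long along y, top 45 mm above the desk.
- board_grip (a point): Point inside the board's bar grip, on its centre line, 30 mm above the desk; axes as the board's. Held in the gripper, the board drags with up to several N of friction even when free of the trays, so a touch shows as a rise above that.
- board_front (a point): Middle of the board's front (-y) edge, at half its thickness; 30 mm beyond the centre of the bar grip.
- board_rear (a point): Middle of the board's rear (+y) edge, at half its thickness.
- gate: Fixed steel bridge. Origin: on the desk under the middle of the crossbar (170 mm along x, 4 mm thick along y, 12 to 48 mm above the desk). The opening under it is 110 mm wide, 12 mm high; the board passes with 10 mm each side. The trays stand on its +y side, a few mm off; as the board is drawn to -y, friction brings the lowest tray against the crossbar, which holds the stack back.
- stop: Adjustable stop: a fixed black plate carries an aluminium bar, 170 (x) x 18 x 14 mm high, parallel to its x, clamped rigidly on two rods. The bar's upright face looks to +y at the board; it stands 0 to 20 mm to +y of this frame's origin (on the desk), a setting that is not reported: find it by feel. Up to 0.12 rad askew to the gate. From board clear of gate to edge on bar: at least 12 mm.
- tier_low: Lowest of three square stacking trays, lilac, loose, 96 x 96 mm, 37 mm high, walls 4 mm, about 0.15 kg (varies), standing on the board. Origin: centre of its underside; z up. It sits 6 mm lower, on the desk, once the board is gone.
- tier_mid: Middle tray, mint green, same shape; its foot sits 3 mm inside the rim of the tray below (its origin 34 mm above that tray's). Origin: centre of its underside.
- tier_top: Top tray, cream, same shape, with small things fixed in it; origin: centre of its underside, 34 mm above the middle tray's.
- eraser: Bystander: pink eraser 22 x 52 x 13 mm on the desk beside the board's way (its +x side). Origin: centre of underside.
- sharpener: Bystander: small chrome pencil sharpener 16 x 26 x 13 mm on the desk beside the board's way (its -x side). Origin: centre of underside.
- pencil_cup: Bystander: matte black cup with pencils, 80 mm wide, 160 mm high with the pencils. Origin: centre of underside.
- dish: Bystander: white ceramic dish, 90 mm wide, 28 mm high. Origin: centre of underside.
Mind the look-alikes: they are no part of the job. Of the things like the stop, leave any that is pink; of the rest the smaller one is meant. Leave any yellow look-alike of the tier_low alone.

How it is judged:
By the outcome, as a careful person would: the job done as asked, in the order asked, and still so for the second after the job is handed in, with the robot touching nothing.
It also fails if it takes over 51 s, if anything falls off the work surface, if the arm or the gripper's body presses on something with over 40 N, if the wrist force passes 120 N, or if a joint passes its speed limit or range.

## Working session

There is one attempt and no reset: what is moved stays moved. The work goes in short steps, Python scripts to look and compute and a shell command to move; the robot and the scene stay as the last step left them, time stands still between calls to the robot, and variables do not carry over. Pictures are saved under pics/ and viewed, and the job is handed in when it is done.

```bash
mkdir -p pics; ls
python3 - <<'E'
from workcell import *
import cv2
for n in("side","top"):
    cv2.imwrite(f"pics/{n}0.png",read_camera(n))
    c=calibration(n);print(n,{k:(v if k!='extrinsics' else np.round(v,4).tolist()) for k,v in c.items()} if 'np' in globals() else c)
s=get_state();print(s)
E
```

```text
pics
side {'fx': 408.1206664876934, 'fy': 408.1206664876934, 'cx': 252.34781705085197, 'cy': 200.376376459549, 'extrinsics': array([[-0.95555664, -0.29434112,  0.01657728,  0.53265773],
       [-0.19962633,  0.60464531, -0.77107287,  0.13554631],
       [ 0.21693508, -0.74011307, -0.63653108,  1.29890567],
       [ 0.        ,  0.        ,  0.        ,  1.        ]])}
top {'fx': 372.2628591867456, 'fy': 372.2628591867456, 'cx': 262.46893793117624, 'cy': 197.89020123431806, 'extrinsics': array([[ 0.02276617, -0.99972434,  0.00573955,  0.05356732],
       [-0.99876319, -0.02299736, -0.04408187,  0.5198889 ],
       [ 0.04420171, -0.00472887, -0.99901143,  1.00646547],
       [ 0.        ,  0.        ,  0.        ,  1.        ]])}
{'clock': 0.1, 'joint_pos': array([-1.40963292e+00,  3.13928669e-01,  4.51265552e-02,  1.30358632e+00,
        2.57777934e-05,  1.43117062e+00]), 'qvel': array([ 9.97951792e-04, -2.22163483e-03,  4.27320464e-03,  4.30930480e-04,
       -1.57038282e-04, -7.67778744e-05]), 'tau': array([ 3.22189291e-03, -4.81725633e+01,  2.99242938e+01,  1.27595931e-02,
       -1.02116560e-04,  9.12717923e-06]), 'tcp_pos': array([ 0.17031168, -0.54903241,  0.40390978]), 'orientation': array([-7.96147160e-04,  9.88711727e-01,  1.49828190e-01,  4.31571584e-06]), 'wrist_force': array([ 0.98139104, -0.157243  , -0.58364212]), 'ft_torque': array([-0.0136708 , -0.04168425,  0.05516747]), 'finger_gap': 0.08503680416630702}
```

View pics/side0.png

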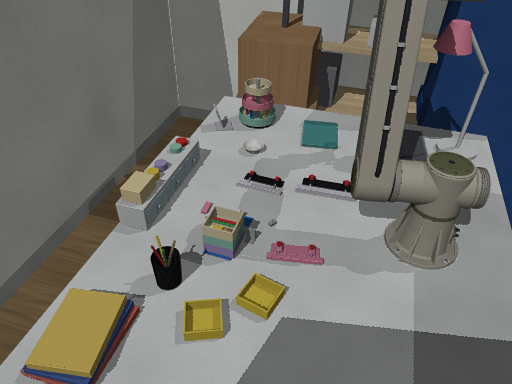

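View pics/top0.png

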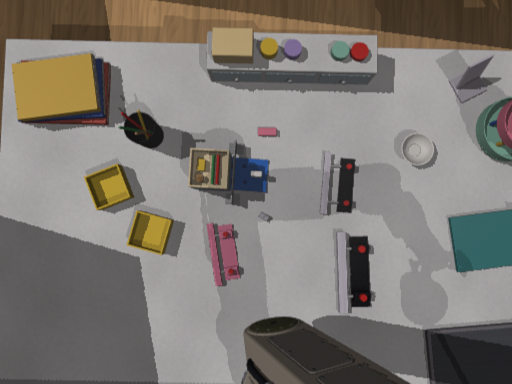

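Three things look like the stop in the top view: (338,185) black plate with a short bar, (354,272) black plate with a longer bar, and (224,254) pink. I leave the pink one. Of the other two, the one at (338,185) is smaller and lies in front of the board, so it fits. I'll confirm in a crop.

Run:
```python
import cv2
t=cv2.imread('pics/top0.png')[120:320,180:390]
cv2.imwrite('pics/topcrop.png',cv2.resize(t,None,fx=2.9,fy=2.9,interpolation=cv2.INTER_CUBIC))
t=cv2.imread('pics/side0.png')[160:275,180:370]
cv2.imwrite('pics/sidecrop.png',cv2.resize(t,None,fx=4.2,fy=4.2,interpolation=cv2.INTER_CUBIC))
```

```text
(no output)
```

View pics/topcrop.png

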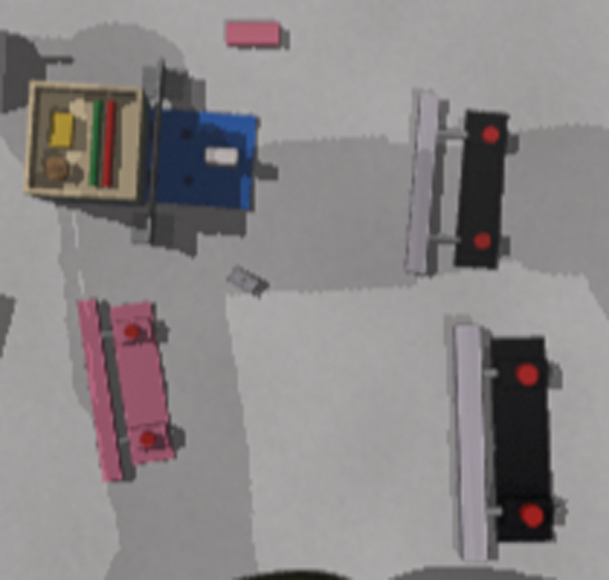

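View pics/sidecrop.png

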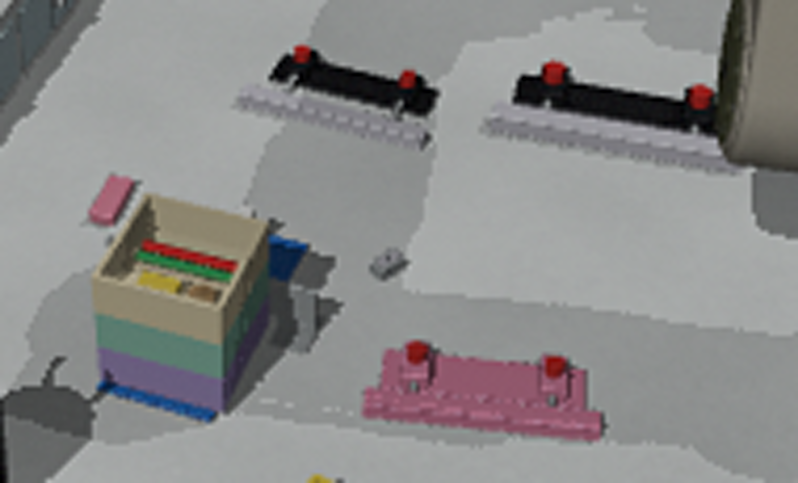

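The top crop shows the stop at full-frame (338,185), with a bar about 63 px (170 mm) long. The other black-plate one at (354,272) is about 83 px long, so the smaller one is confirmed. The board shows blue between the gate at (233,172) and its front edge at (268,175), with the white grip at (256,174). Now I'll measure.

```bash
cat > h.py <<'E'
import cv2,numpy as np
from workcell import calibration
def ray(n,u,v,z):
    c=calibration(n);E=np.array(c['extrinsics']);R=E[:3,:3];t=E[:3,3]
    o=-R.T@t; uv=np.atleast_2d(np.c_[u,v]).astype(float)
    d=np.c_[(uv[:,0]-c['cx'])/c['fx'],(uv[:,1]-c['cy'])/c['fy'],np.ones(len(uv))]@R
    return o+d*((z-o[2])/d[:,2])[:,None]
def fit(P):
    # line fit with outlier trimming: returns centroid and direction (unit)
    vx,vy,x,y=cv2.fitLine(P[:,:2].astype(np.float32)*1000,cv2.DIST_HUBER,0,.01,.01).ravel()
    return np.array([x,y]),np.array([vx,vy])
E
python3 - <<'E'
from h import *
t=cv2.imread('pics/top0.png').astype(int);h=cv2.cvtColor(t.astype(np.uint8),cv2.COLOR_BGR2HSV)
# board
m=((h[...,0]>100)&(h[...,0]<125)&(h[...,1]>140)&(h[...,2]>50)).astype(np.uint8)
m[:150]=0;m[200:]=0;m[:,:225]=0;m[:,280:]=0
g=t.sum(2)
ys,xs=np.nonzero(m);print('board bbox',xs.min(),xs.max(),ys.min(),ys.max())
# front edge: last blue px per row
for r in range(ys.min(),ys.max()+1):
    x=xs[ys==r]; print(r,x.min(),x.max(),end='; ')
print()
for r in range(168,181): print(r,g[r,246:266]//3)
fr=[(xs[ys==r].max()+.5,r) for r in range(ys.min()+3,ys.max()-2)]
P=ray('top',*np.array(fr).T,.006);c,d=fit(P);print('front edge',c,d,np.degrees(np.arctan2(d[1],d[0])))
for nm,f in(('+x',np.min),('-x',np.max)):
    e=[(x,f(ys[xs==x])+(-.5 if nm=='+x' else .5)) for x in range(244,265)]
    P=ray('top',*np.array(e).T,.006);c,d=fit(P);print('side',nm,c,d,np.degrees(np.arctan2(d[1],d[0])))
print('bar')
gg=cv2.cvtColor(t.astype(np.uint8),cv2.COLOR_BGR2GRAY)
for r in range(148,218,4): print(r,gg[r,314:336])
E
```

```text
board bbox 234 267 159 191
159 236 253; 160 237 266; 161 248 267; 162 237 267; 163 247 267; 164 247 267; 165 248 267; 166 238 267; 167 240 267; 168 251 267; 169 250 266; 170 236 266; 171 236 266; 172 236 266; 173 236 266; 174 236 266; 175 236 263; 176 238 263; 177 236 247; 178 236 253; 179 237 265; 180 235 265; 181 238 266; 182 237 266; 183 236 265; 184 235 265; 185 235 265; 186 234 265; 187 235 265; 188 234 265; 189 245 265; 190 262 265; 191 263 265; 
168 [47 48 50 49 49 48 49 49 49 48 49 49 58 59 60 60 60 59 63 90]
169 [50 49 49 49 48 49 50 46 48 48 47 47 51 56 58 59 61 60 63 90]
170 [48 48 48 48 48 65 75 69 65 69 67 60 60 65 70 66 58 58 63 90]
171 [ 49  48  49  48  62 122 129 127 129 142 142 139 137 134 136 107  60  54
  62  84]
172 [ 49  47  48  46  68 146 149 150 164 172 171 169 168 166 166 138  62  48
  57  80]
173 [ 49  49  48  46  69 148 150 152 172 172 172 171 171 171 170 143  64  47
  54  79]
174 [ 48  47  48  47  71 149 153 150 170 174 172 173 172 173 171 136  61  47
  52  64]
175 [ 49  49  47  48  61 112 120 121 137 158 166 168 169 169 168 117  57  48
  50  51]
176 [ 49  
[... 1558 characters left out ...]
8 123  79  72  84
 135 138 136 137]
192 [138 140 139 139 138 137 134 113 136 133 131 129 128 124  91  74  72  83
 136 137 136 137]
196 [138 138 138 138 138 138 134 115 133 133 129 128 129 123  74  72  73  83
 135 137 136 138]
200 [136 136 138 137 138 135 122 131 134 133 129 130 130 133  86  74  77 103
 124 125 135 138]
204 [136 135 135 135 136 133 113 138 136 133 128 129 126  92  72  72  77 114
 115 115 115 116]
208 [137 138 136 136 136 132 115 135 136 131 129 129 125  72  71  71  81 133
 135 134 134 133]
212 [135 135 136 137 135 123 129 134 134 129 129 133 136  80  70  72  81 133
 136 133 134 132]
216 [136 136 135 135 135 135 136 135 135 136 156 151 157 155 141 156 158 156
 156 157 158 157]
```

Run:
```python
from h import *
t=cv2.imread('pics/top0.png');g=cv2.cvtColor(t,cv2.COLOR_BGR2GRAY).astype(float)
br=t[...,0].astype(float)-t[...,2]
def cross(p,x0,lev):
    i=[k for k in range(len(p)-1) if (p[k]-lev)*(p[k+1]-lev)<0]
    return [x0+k+(lev-p[k])/(p[k+1]-p[k]) for k in i]
ang=lambda d:round(float(np.degrees(np.arctan2(d[1],d[0]))),2)
# front
e=[]
for r in range(163,189):
    if 170<=r<=178: continue
    p=br[r,258:276]; e.append((cross(p,258,p[:5].mean()/2)[-1],r))
P=ray('top',*np.array(e).T,.006);c,d=fit(P);print('front',c,d,ang(d))
sd={}
for nm in('a','b'):
    e=[]
    for x in range(243,265):
        p=br[150:172,x] if nm=='a' else br[180:202,x][::-1]
        k=cross(p,0,p[-4:].mean()/2)
        if k: e.append((x,150+k[-1] if nm=='a' else 201-k[-1]))
    e=np.array(e);print(np.round(e[:,1],1));P=ray('top',*e.T,.006);c,d=fit(P);print('side',nm,c,d,ang(d));sd[nm]=c
# grip
m=(g[165:182,246:266]>95).astype(np.uint8)
m[br[165:182,246:266]>40]=0
cn=max(cv2.findContours(m,0,2)[0],key=cv2.contourArea);rc=cv2.minAreaRect(cn);print('grip px',rc[0][0]+246,rc[0][1]+165,rc[1],rc[2]);
print(ray('top',rc[0][0]+246,rc[0][1]+165,.045))
# bar
e=[];e2=[]
for r in range(155,214):
    p=g[r,312:345]; k=int(np.argmin(p[5:14]))+5   # dark line
    e.append((312+k,r))
    q=[x for x in cross(g[r,312+k:345],312+k,(p[k]+p[k+3])/2)]; e2.append((q[0],r) if q else None)
P=ray('top',*np.array(e).T,.007);c,d=fit(P);print('bar dark',c,d,ang(d))
P=ray('top',*np.array([x for x in e2 if x]).T,.014);c,d=fit(P);print('bar top edge',c,d,ang(d))
# gate
for r in list(range(140,206,5)): print(r,g[r,226:246].astype(int))
```

```text
front [576.3958  54.3253] [ 0.9989301  -0.04624549] -2.65
[166.7 166.7 166.5 157.9 158.1 157.7 157.3 157.3 170.4 170.4 170.4 170.4
 170.4 170.4 170.4 170.3 170.4 170.6 170.8 158.6 158.8 159. ]
side a [608.77814  94.78362] [0.7511216 0.6601639] 41.31
[190.4 190.6 190.4 190.4 190.4 190.5 190.5 190.6 190.7 190.7 190.9 190.8
 190.9 190.9 191.2 191.2 191.2 191.4 191.5 191.7 191.7]
side b [537.4439   87.77731] [0.05300107 0.99859446] 86.96
grip px 256.0 173.5 (5.0, 10.0) 90.0
[[0.58134155 0.08423183 0.045     ]]
bar dark [562.35205 -96.86877] [ 0.9978123  -0.06611073] -3.79
bar top edge [563.3391   -97.509796] [ 0.9979037  -0.06471655] -3.71
140 [136 137 136 136 136 136 138 137 133 117 113 137 139 140 140 139 140 153
 163 163]
145 [136 136 135 114 106 105 107 107 110  82  49  58  63  62  64  83  84  79
  90 159]
150 [138 138 133  96 104 107 107 107 106  54  49  62  63  63  62  63  64  71
  75  77]
155 [120 132 115  59  49  77 133 110  87  61 130 141 119  78  72  72  73  75
  74  77]
160 [139 137  96  55  47  44  45  54  55  44  43  43  43  44  43  43  45  44
  44  44]
165 [140 136  80  50  46  38  35  61  47  43  43  43  44  43  44  44  39  34
  33  34]
170 [138 124  62  47  43  41  48  62  45  43  42  43  43  43  43  43  43  44
  43  44]
175 [137 105  59  45  42  44  55  55  44  43  44  43  44  44  44  42  43  43
  44  44]
180 [136  80  51  44  39  35  60  45  39  43  43  43  44  44  43  44  42  42
  39  38]
185 [137  64  46  44  42  49  64  46  43  43  43  43  43  42  43  44  45  45
  45  42]
190 [51 50 46 47 60 62 53 52 64 64 66 67 65 64 66 58 55 56 55 51]
195 [ 61  62  61  61  71 101  50  50  62  61  62  61  63  64  72  74  74  74
  76  75]
200 [109 109 110 110 113 101  51  56  63  63  63  63  63  65  74  75  75  75
  76  76]
205 [140 142 140 140 140 138 120 118 119 120 117  82  75  78  80  78  73  74
  75  75]
```

```bash
python3 -m crank '[[0,0,0,0,0,-8.7,0.6],[0,0,0,0,0,-8.7,0.6],[0,0,0,0,0,-8.7,0.6],[0,0,0,0,0,-8.7,0.6],[0,0,0,0,0,-8.7,0.6],[0,0,0,0,0,-8.7,0.6],[0,0,0,0,0,-8.7,0.6],[0,0,0,0,0,-8.7,0.6]]'
python3 - <<'E'
from h import *
from workcell import get_state
from scipy.spatial.transform import Rotation as R
t=cv2.imread('pics/top0.png');g=cv2.cvtColor(t,cv2.COLOR_BGR2GRAY).astype(float)
# crossbar: dark right edge of the bar vs surrounding outside the tray rows; ends in rows
print('col profiles',[ (c,g[136:212:1,c].astype(int).tolist()) for c in (231,233,235)])
print(ray('top',[235.5,231.5],[141,203],.048), ray('top',[250,250],[157.4,190.5],.006))
s=get_state();q=s['orientation'];r=R.from_quat(np.r_[q[1:],q[0]]);print(r.as_matrix().round(4),s['tcp_pos'])
tgt=np.array([.5812,.0805,.30]);print('tool shift mm',(r.inv().apply(tgt-s['tcp_pos'])*1000).round(1))
print(np.degrees(s['joint_pos']).round(1))
E
```

```text
clock: 1.1
tcp_pos: [0.1703, -0.5491, 0.4042]
orientation: [-0.0, 0.725, 0.689, 0.0]
wrist_force: [1.1, 0.5, 0.3]
finger_gap: 0.0512
col profiles [(231, [137, 137, 136, 136, 136, 137, 128, 113, 106, 105, 104, 104, 106, 108, 107, 108, 106, 89, 85, 77, 57, 47, 42, 43, 44, 43, 41, 39, 39, 38, 40, 35, 40, 41, 41, 42, 43, 43, 44, 44, 45, 46, 39, 37, 35, 38, 37, 41, 45, 49, 52, 53, 54, 56, 62, 64, 61, 59, 64, 101, 118, 117, 110, 106, 101, 91, 80, 75, 115, 138, 140, 140, 140, 141, 143, 142]), (233, [139, 138, 138, 138, 137, 136, 132, 117, 108, 107, 107, 105, 109, 110, 107, 97, 101, 107, 121, 110, 78, 57, 52, 53, 54, 55, 62, 61, 60, 61, 61, 62, 62, 62, 62, 63, 63, 59, 55, 55, 53, 51, 47, 45, 45, 45, 43, 42, 43, 46, 47, 46, 44, 48, 52, 57, 58, 53, 49, 50, 51, 51, 53, 56, 56, 56, 59, 60, 73, 118, 139, 139, 140, 142, 142, 142]), (235, [140, 141, 138, 129, 117, 109, 102, 97, 91, 82, 74, 69, 67, 60, 54, 53, 52, 53, 58, 61, 63, 55, 47, 44, 44, 44, 45, 43, 43, 43, 42, 41, 42, 44, 43, 43, 42, 43, 42, 43, 43, 43, 43, 44, 43, 42, 42, 43, 42, 43, 43, 43, 44, 46, 64, 76, 75, 70, 64, 61, 62, 62, 60, 63, 63, 62, 63, 63, 73, 120, 141, 141, 142, 141, 142, 141])]
[[0.66624555 0.14057513 0.048     ]
 [0.50156502 0.14682829 0.048     ]] [[0.62984305 0.10239615 0.006     ]
 [0.53831083 0.10017654 0.006     ]]
[[ 5.020e-02  9.987e-01 -2.000e-04]
 [ 9.987e-01 -5.020e-02  1.000e-03]
 [ 1.000e-03 -2.000e-04 -1.000e+00]] [ 0.17034736 -0.54908601  0.40417122]
tool shift mm [649.3 378.8 104.7]
[-80.8  18.    2.6  74.7  -0.   12.1]
```

```bash
python3 -m crank '[[40,23.5,0,0,0,0,0.6],[40,23.5,0,0,0,0,0.6],[40,23.5,0,0,0,0,0.6],[40,23.5,0,0,0,0,0.6],[40,23.5,0,0,0,0,0.6],[40,23.5,0,0,0,0,0.6],[40,23.5,0,0,0,0,0.6],[40,23.5,0,0,0,0,0.6]]' 20
python3 -m crank '[[40,23.5,12,0,0,0,0.6],[40,23.5,12,0,0,0,0.6],[40,23.5,12,0,0,0,0.6],[40,23.5,12,0,0,0,0.6],[40,23.5,12,0,0,0,0.6],[40,23.5,12,0,0,0,0.6],[40,23.5,12,0,0,0,0.6],[0,0,0,0,0,0,0.6]]'
python3 - <<'E'
from workcell import *
import numpy as np,cv2
from scipy.spatial.transform import Rotation as R
s=get_state();q=s['orientation'];r=R.from_quat(np.r_[q[1:],q[0]])
tgt=np.array([.5810,.0800,.188]);print('shift',(r.inv().apply(tgt-s['tcp_pos'])*1000).round(1))
cv2.imwrite('pics/top1.png',read_camera('top')[100:260,180:390].repeat(3,0).repeat(3,1))
E
```

```text
clock: 2.1
tcp_pos: [0.3762, -0.2386, 0.4044]
orientation: [-0.0, 0.726, 0.687, -0.0]
wrist_force: [1.1, -0.2, -0.5]
finger_gap: 0.0512
clock: 3.1
tcp_pos: [0.556, 0.0328, 0.3189]
orientation: [-0.001, 0.725, 0.689, -0.001]
wrist_force: [-0.0, -0.2, 0.8]
finger_gap: 0.0513
shift [ 48.4  22.8 130.9]
```

View pics/top1.png

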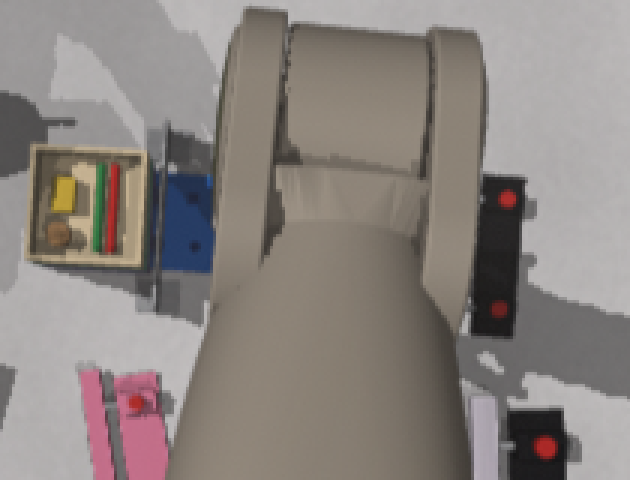

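```bash
python3 -m crank '[[12,5.7,0,0,0,0,0.6],[12,5.7,0,0,0,0,0.6],[12,5.7,0,0,0,0,0.6],[12,5.7,0,0,0,0,0.6],[0,0,25,0,0,0,0.6],[0,0,25,0,0,0,0.6],[0,0,20,0,0,0,0.6],[0,0,0,0,0,0,0.6]]'
python3 - <<'E'
from workcell import *
import numpy as np,cv2
from scipy.spatial.transform import Rotation as R
s=get_state();q=s['orientation'];r=R.from_quat(np.r_[q[1:],q[0]])
tgt=np.array([.5810,.0800,.188]);print('shift',(r.inv().apply(tgt-s['tcp_pos'])*1000).round(1))
cv2.imwrite('pics/side2.png',cv2.resize(read_camera('side')[120:280,160:360],None,fx=3.7,fy=3.7))
E
```

```text
clock: 4.15
tcp_pos: [0.5802, 0.0775, 0.2491]
orientation: [-0.001, 0.726, 0.687, -0.001]
wrist_force: [-0.2, 0.1, -0.0]
finger_gap: 0.0511
shift [ 2.6  0.8 61.1]
```

View pics/side2.png

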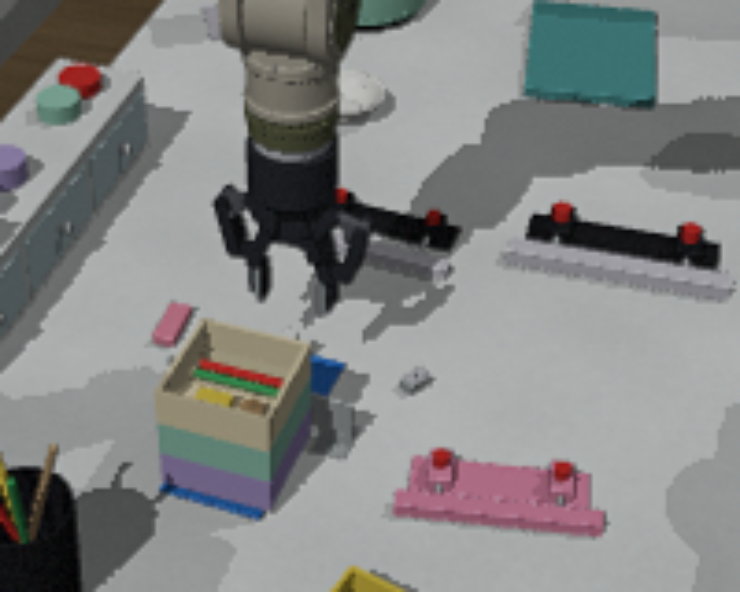

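The gripper hangs upright above the grip and stays clear of the stack on its -y side. Its fingers, at crop (260,290) and (330,300), straddle the grip line. Next I descend and close.

```bash
python3 -m crank '[[1,0.4,10,0,0,0,0.6],[1,0.4,10,0,0,0,0.6],[0,0,10,0,0,0,0.6],[0,0,10,0,0,0,0.6],[0,0,10,0,0,0,0.6],[0,0,8,0,0,0,0.6],[0,0,3,0,0,0,0.6],[0,0,0,0,0,0,0.6]]'
python3 -m crank '[[0,0,0,0,0,0,0.4],[0,0,0,0,0,0,0.3],[0,0,0,0,0,0,0.2],[0,0,0,0,0,0,0.1],[0,0,0,0,0,0,0],[0,0,0,0,0,0,0],[0,0,0,0,0,0,0],[0,0,0,0,0,0,0]]' 30
python3 - <<'E'
from workcell import *
s=get_state();print(s['wrist_force'],s['ft_torque'],s['tcp_pos'],s['finger_gap'])
E
```

```text
clock: 5.2
tcp_pos: [0.5818, 0.079, 0.1895]
orientation: [-0.0, 0.726, 0.687, -0.0]
wrist_force: [0.5, 0.5, -0.0]
finger_gap: 0.0512
clock: 6.2
tcp_pos: [0.5822, 0.079, 0.1901]
orientation: [0.0, 0.726, 0.687, 0.0]
wrist_force: [2.1, 0.3, 5.2]
finger_gap: 0.0132
[2.14902934 0.25596098 5.15972648] [-0.07175377 -0.20699539 -0.19511394] [0.58215602 0.07898993 0.19010168] 0.013166480873659781
```

```bash
python3 -m crank '[[0,0,-0.3,0,0,0,0],[-1,0,0,0,0,0,0],[-2,0,0,0,0,0,0],[-2,0,0,0,0,0,0],[-2,0,0,0,0,0,0],[-2,0,0,0,0,0,0],[-2,0,0,0,0,0,0],[-2,0,0,0,0,0,0]]' 40
python3 - <<'E'
from workcell import *
import cv2
s=get_state();print(s['wrist_force'],s['ft_torque'],s['tcp_pos'],s['finger_gap'])
cv2.imwrite('pics/side3.png',cv2.resize(read_camera('side')[120:280,160:360],None,fx=3.7,fy=3.7))
E
```

```text
clock: 7.2
tcp_pos: [0.5808, 0.068, 0.1901]
orientation: [-0.002, 0.725, 0.688, 0.002]
wrist_force: [-0.3, 11.3, 4.1]
finger_gap: 0.0136
[-0.2833962  11.27342082  4.05519465] [ 1.70284917 -0.22316565 -0.08083023] [0.58076978 0.06795262 0.19009043] 0.013554327117746422
```

View pics/side3.png

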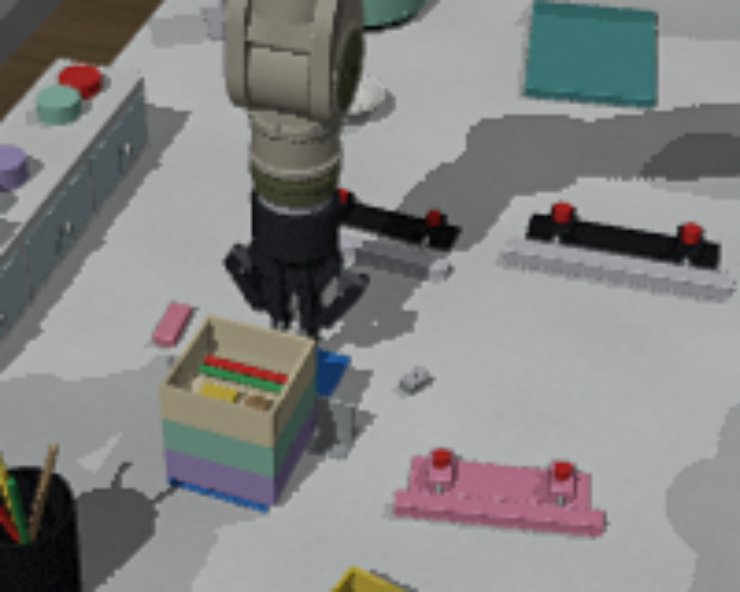

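The board slides out and the stack stands upright. The force is 11 N with the stack still on the board. I carry on slowly.

```bash
python3 -m crank '[[-3,0,0,0,0,0,0],[-3,0,0,0,0,0,0],[-3,0,0,0,0,0,0],[-3,0,0,0,0,0,0],[-3,0,0,0,0,0,0],[-3,0,0,0,0,0,0],[-3,0,0,0,0,0,0],[-3,0,0,0,0,0,0]]'
python3 - <<'E'
from workcell import *
import cv2
s=get_state();print(s['wrist_force'],s['ft_torque'],s['tcp_pos'],s['finger_gap'])
a=cv2.resize(read_camera('side')[120:280,160:360],None,fx=2,fy=2);b=cv2.resize(read_camera('top')[110:270,190:390],None,fx=2,fy=2)
cv2.imwrite('pics/both4.png',cv2.hconcat([a,b]))
E
```

```text
clock: 8.25
tcp_pos: [0.5793, 0.0444, 0.1901]
orientation: [-0.002, 0.725, 0.688, 0.002]
wrist_force: [0.5, 11.8, 5.0]
finger_gap: 0.0135
[ 0.513453   11.80356484  5.02144468] [ 2.01356688 -0.21726899  0.01157877] [0.57925844 0.04435078 0.1900727 ] 0.013454782989050625
```

View pics/both4.png

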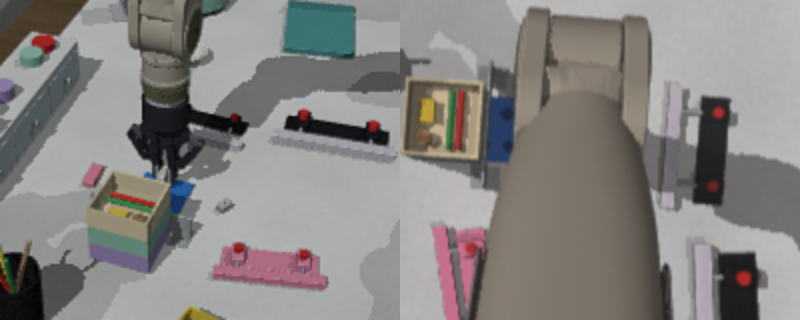

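The stack is held by the gate and the board emerges straight. I continue.

```bash
python3 -m crank '[[-3,0,0,0,0,0,0],[-3,0,0,0,0,0,0],[-3,0,0,0,0,0,0],[-3,0,0,0,0,0,0],[-3,0,0,0,0,0,0],[-3,0,0,0,0,0,0],[-3,0,0,0,0,0,0],[-3,0,0,0,0,0,0]]'; python3 -m crank '[[-3,0,0,0,0,0,0],[-3,0,0,0,0,0,0],[-3,0,0,0,0,0,0],[-3,0,0,0,0,0,0],[-3,0,0,0,0,0,0],[-3,0,0,0,0,0,0],[-3,0,0,0,0,0,0],[-3,0,0,0,0,0,0]]'
python3 - <<'E'
from workcell import *
import cv2
s=get_state();print(s['wrist_force'],s['ft_torque'],s['tcp_pos'],s['finger_gap'])
a=cv2.resize(read_camera('side')[120:280,160:360],None,fx=2,fy=2);b=cv2.resize(read_camera('top')[110:270,190:390],None,fx=2,fy=2)
cv2.imwrite('pics/both5.png',cv2.hconcat([a,b]))
E
```

```text
clock: 9.35
tcp_pos: [0.5779, 0.0209, 0.1901]
orientation: [-0.003, 0.725, 0.689, 0.002]
wrist_force: [0.7, 15.2, 5.6]
finger_gap: 0.0128
clock: 10.35
tcp_pos: [0.5765, -0.004, 0.1901]
orientation: [-0.002, 0.725, 0.688, 0.001]
wrist_force: [-0.0, 5.7, 6.0]
finger_gap: 0.0134
[-0.02291731  5.71863907  5.96038525] [ 0.8752784  -0.0962732   0.00675662] [ 0.57654369 -0.00404563  0.19008594] 0.013415584266738454
```

View pics/both5.png

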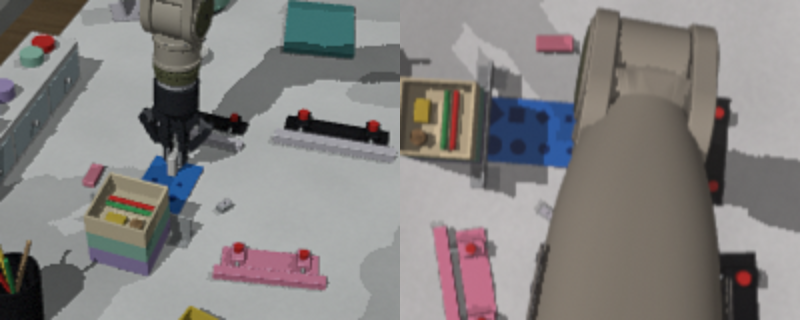

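```bash
python3 -m crank '[[-3,0,0,0,0,0,0],[-3,0,0,0,0,0,0],[-3,0,0,0,0,0,0],[-3,0,0,0,0,0,0],[-3,0,0,0,0,0,0],[-3,0,0,0,0,0,0],[-3,0,0,0,0,0,0],[-3,0,0,0,0,0,0]]'; python3 -m crank '[[-3,0,0,0,0,0,0],[-3,0,0,0,0,0,0],[-3,0,0,0,0,0,0],[-3,0,0,0,0,0,0],[-3,0,0,0,0,0,0],[-3,0,0,0,0,0,0],[-3,0,0,0,0,0,0],[-3,0,0,0,0,0,0]]'
python3 - <<'E'
from workcell import *
import cv2
s=get_state();print(s['wrist_force'],s['ft_torque'],s['tcp_pos'],s['finger_gap'],s['orientation'])
a=cv2.resize(read_camera('side')[120:280,160:360],None,fx=2,fy=2);T=read_camera('top');cv2.imwrite('pics/top6.png',T);b=cv2.resize(T[110:270,190:390],None,fx=2,fy=2)
cv2.imwrite('pics/both6.png',cv2.hconcat([a,b]))
E
```

```text
clock: 11.45
tcp_pos: [0.5753, -0.0286, 0.1901]
orientation: [-0.001, 0.726, 0.688, 0.001]
wrist_force: [0.5, 5.3, 5.1]
finger_gap: 0.0133
clock: 12.45
tcp_pos: [0.5741, -0.0529, 0.1901]
orientation: [-0.001, 0.726, 0.688, 0.001]
wrist_force: [0.9, 9.9, 11.7]
finger_gap: 0.0131
[ 0.86761263  9.86085424 11.69874439] [ 1.99997233 -0.23847481  0.04399492] [ 0.57406962 -0.05290739  0.19011341] 0.013058073963230563 [-1.06781550e-03  7.25859548e-01  6.87841816e-01  6.42741611e-04]
```

View pics/both6.png

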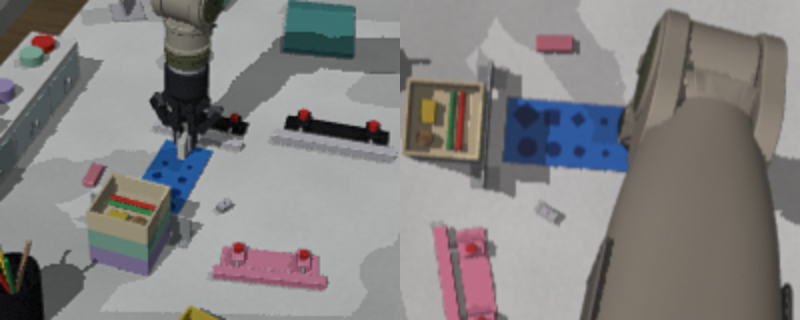

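The board is now clear of the gate and the stack stands behind it. The vertical force has risen to 11.7 N, so I ease it and measure the yaw from the visible board sides.

```bash
python3 -m crank '[[0,0,-0.2,0,0,0,0],[0,0,-0.2,0,0,0,0],[0,0,-0.2,0,0,0,0],[0,0,0,0,0,0,0],[0,0,0,0,0,0,0],[0,0,0,0,0,0,0],[0,0,0,0,0,0,0],[0,0,0,0,0,0,0]]'
python3 - <<'E'
from h import *
from workcell import get_state
s=get_state();print(s['wrist_force'],s['ft_torque'],s['tcp_pos'])
t=cv2.imread('pics/top6.png');br=t[...,0].astype(float)-t[...,2]
ang=lambda d:round(float(np.degrees(np.arctan2(d[1],d[0]))),2)
def cr(p):
    lev=np.percentile(p,85)/2
    for k in range(len(p)-1):
        if p[k]<lev<=p[k+1]: return k+(lev-p[k])/(p[k+1]-p[k])
for nm in 'ab':
    e=[]
    for x in range(246,300):
        p=br[148:176,x] if nm=='a' else br[174:206,x][::-1]
        k=cr(p)
        if k is not None:e.append((x,148+k if nm=='a' else 205-k))
    e=np.array(e);P=ray('top',*e.T,.006);c,d=fit(P);print(nm,np.round(e[::5,1],1),c,ang(d)%180-90)
e=[]
for r in range(162,192):
    k=cr(br[r,234:262]); e.append((234+k,r))
e=np.array(e);P=ray('top',*e.T,.006);c,d=fit(P);print('rear',np.round(e[::4,0],1),c,ang(d))
E
```

```text
clock: 13.55
tcp_pos: [0.5743, -0.054, 0.1903]
orientation: [-0.0, 0.726, 0.687, -0.0]
wrist_force: [-0.7, -0.0, -1.8]
finger_gap: 0.0131
[-0.7092183  -0.04922995 -1.75363587] [-0.01476745  0.0432027   0.08634749] [ 0.57426014 -0.05397167  0.19030218]
a [158.6 158.5 159.  159.6 160.1 160.6 161.1 161.5 162.1 162.1 162.6] [622.3203  39.98  ] -3.75
b [190.7 191.5 191.7 192.1 192.4 192.7 193.1 193.6 193.9 194.4 194.7] [533.25696   41.461136] -3.030000000000001
rear [243.9 243.1 242.6 242.4 242.2 241.7 241.4 241.3] [575.067   122.72566] -2.97
```

```bash
python3 -m crank '[[0,0,0.2,0,0,0,0],[-2,0,0,0,0,0.1,0],[-2,0,0,0,0,0.1,0],[-2,0,0,0,0,0.1,0],[-2,0,0,0,0,0.1,0],[-2,0,0,0,0,0.1,0],[-2,0,0,0,0,0,0],[-1,0,0,0,0,0,0]]'; python3 -c "
from workcell import *
s=get_state();print(s['wrist_force'],s['ft_torque'],s['tcp_pos'])"
```

```text
clock: 14.55
tcp_pos: [0.5737, -0.0669, 0.1904]
orientation: [0.0, 0.729, 0.684, -0.0]
wrist_force: [0.8, -0.5, -1.9]
finger_gap: 0.0135
[ 0.82385739 -0.4733235  -1.9281268 ] [-0.04494891  0.00381358  0.02330191] [ 0.5736699  -0.06692329  0.19039509]
```

The force reads about the board's weight, so the board is just being carried. I set it back down on the desk before sliding on.

```bash
python3 -m crank '[[0,0,0.2,0,0,0,0],[0,0,0.2,0,0,0,0],[0,0,0,0,0,0,0],[0,0,0,0,0,0,0],[-0.5,0,0,0,0,0,0],[-0.5,0,0,0,0,0,0],[-0.5,0,0,0,0,0,0],[-0.5,0,0,0,0,0,0]]'; python3 -c "
from workcell import *
s=get_state();print(s['wrist_force'],s['ft_torque'],s['tcp_pos'])"
```

```text
clock: 15.55
tcp_pos: [0.5736, -0.0686, 0.1901]
orientation: [0.0, 0.729, 0.684, 0.0]
wrist_force: [0.7, 2.0, 1.4]
finger_gap: 0.013
[0.71919135 1.98312514 1.39130574] [ 0.44140086  0.01077775 -0.00091272] [ 0.57361491 -0.06862988  0.19012919]
```

```bash
python3 -m crank '[[-0.5,0,0,0,0,0,0],[-0.5,0,0,0,0,0,0],[-0.5,0,0,0,0,0,0],[-0.5,0,0,0,0,0,0],[-0.5,0,0,0,0,0,0],[-0.5,0,0,0,0,0,0],[0,0,0,0,0,0,0],[0,0,0,0,0,0,0]]'; python3 -c "
from workcell import *
s=get_state();print(s['wrist_force'],s['ft_torque'],s['tcp_pos'])"
```

```text
clock: 16.55
tcp_pos: [0.5734, -0.0718, 0.1901]
orientation: [0.0, 0.729, 0.684, 0.0]
wrist_force: [0.5, 3.2, 3.9]
finger_gap: 0.0137
[0.53807034 3.21063455 3.88148991] [ 0.67659999 -0.05183463 -0.0014742 ] [ 0.57339458 -0.07175126  0.1901074 ]
```

```bash
python3 -m crank '[[-0.3,0,-0.1,0,0,0,0],[-0.3,0,0,0,0,0,0],[-0.3,0,0,0,0,0,0],[-0.3,0,0,0,0,0,0],[-0.3,0,0,0,0,0,0],[0,0,0,0,0,0,0],[0,0,0,0,0,0,0],[0,0,0,0,0,0,0]]'; python3 -c "
from workcell import *
s=get_state();print(s['wrist_force'],s['ft_torque'],s['tcp_pos'])"
```

```text
clock: 17.55
tcp_pos: [0.5732, -0.0733, 0.1901]
orientation: [0.0, 0.729, 0.684, -0.0]
wrist_force: [1.2, 3.8, 4.0]
finger_gap: 0.0132
[1.19195177 3.79492277 4.01068854] [ 6.60271117e-01 -5.47406700e-02 -5.32233672e-04] [ 0.57324532 -0.07328072  0.1901195 ]
```

```bash
python3 -m crank '[[-0.4,0,-0.1,0,0,0,0],[-0.4,0,0,0,0,0,0],[-0.4,0,0,0,0,0,0],[-0.4,0,0,0,0,0,0],[-0.4,0,0,0,0,0,0],[0,0,0,0,0,0,0],[0,0,0,0,0,0,0],[0,0,0,0,0,0,0]]'; python3 -c "
from workcell import *
s=get_state();print(s['wrist_force'],s['ft_torque'],s['tcp_pos'])"
```

```text
clock: 18.55
tcp_pos: [0.5731, -0.0742, 0.1901]
orientation: [-0.001, 0.729, 0.685, 0.001]
wrist_force: [1.6, 8.7, 4.4]
finger_gap: 0.0133
[1.55154312 8.65064892 4.423605  ] [ 1.69776432 -0.19863574 -0.08170322] [ 0.57313173 -0.07416751  0.19014945]
```

Contact: the push rose by about 5 N with the tool held back, at TCP y = -0.074. A small negative moment suggests the -x corner is touching first, so I turn a little and press slightly more.

```bash
python3 -m crank '[[0,0,0,0,0,0.2,0],[0,0,0,0,0,0.2,0],[-0.2,0,0,0,0,0,0],[-0.2,0,0,0,0,0,0],[0,0,0,0,0,0,0],[0,0,0,0,0,0,0],[0,0,0,0,0,0,0],[0,0,0,0,0,0,0]]'; python3 -c "
from workcell import *
s=get_state();print(s['wrist_force'],s['ft_torque'],s['tcp_pos'],s['orientation'])"
```

```text
clock: 19.55
tcp_pos: [0.5731, -0.0743, 0.1902]
orientation: [-0.001, 0.731, 0.682, 0.001]
wrist_force: [1.6, 10.4, 4.1]
finger_gap: 0.0134
[ 1.55039656 10.40455794  4.12933989] [ 1.84175498 -0.2992348   0.12341634] [ 0.57309979 -0.07431987  0.19015143] [-0.0011383   0.73112628  0.6822399   0.00133626]
```

```bash
python3 -m crank '[[-0.2,0,0,0,0,-0.2,0],[-0.2,0,0,0,0,0,0],[-0.2,0,0,0,0,0,0],[0,0,0,0,0,0,0],[0,0,0,0,0,0,0],[0,0,0,0,0,0,0],[0,0,0,0,0,0,0],[0,0,0,0,0,0,0]]'; python3 -c "
from workcell import *
import cv2
s=get_state();print(s['wrist_force'],s['ft_torque'],s['tcp_pos'],s['orientation'])
a=read_camera('side');cv2.imwrite('pics/side7.png',cv2.resize(a[160:240,210:310],None,fx=7,fy=7,interpolation=2));cv2.imwrite('pics/top7.png',read_camera('top'))"
```

```text
clock: 20.55
tcp_pos: [0.5731, -0.0746, 0.1902]
orientation: [-0.001, 0.73, 0.684, 0.002]
wrist_force: [2.7, 12.3, 5.0]
finger_gap: 0.0134
[ 2.67740841 12.26012769  5.02625065] [ 2.25133714 -0.3193313   0.02034102] [ 0.57310377 -0.07459019  0.19021587] [-0.00143419  0.72992583  0.68352244  0.00181913]
```

View pics/side7.png

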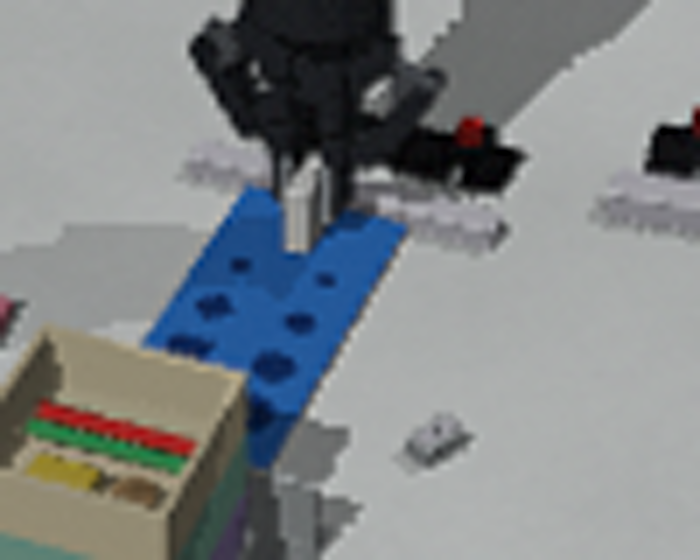

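The picture shows the board's front edge against the bar over its whole width, from crop (250,190) to (405,230). The moment is near zero and about 8 N sits on the bar beyond the drag. I press slightly more for a full second, then open.

```bash
python3 -m crank '[[-0.3,0,0,0,0,0,0],[-0.2,0,0,0,0,0,0],[0,0,0,0,0,0,0],[0,0,0,0,0,0,0],[0,0,0,0,0,0,0],[0,0,0,0,0,0,0],[0,0,0,0,0,0,0],[0,0,0,0,0,0,0]]'; python3 -m crank '[[0,0,0,0,0,0,0],[0,0,0,0,0,0,0],[0,0,0,0,0,0,0],[0,0,0,0,0,0,0],[0,0,0,0,0,0,0.1],[0,0,0,0,0,0,0.3],[0,0,0,0,0,0,0.5],[0,0,0,0,0,0,0.5]]' ;python3 -c "
from workcell import *
s=get_state();print(s['wrist_force'],s['ft_torque'],s['tcp_pos'],s['finger_gap'])"
```

```text
clock: 21.65
tcp_pos: [0.5731, -0.0747, 0.1902]
orientation: [-0.002, 0.73, 0.684, 0.002]
wrist_force: [2.1, 12.9, 4.1]
finger_gap: 0.0135
clock: 22.65
tcp_pos: [0.5728, -0.0773, 0.1898]
orientation: [-0.0, 0.731, 0.683, -0.001]
wrist_force: [0.4, -0.4, 0.3]
finger_gap: 0.0424
[ 0.38489959 -0.38561743  0.29754957] [-0.02718914  0.01848831 -0.04632014] [ 0.57281326 -0.07726049  0.1898475 ] 0.04243878880954697
```

Released, and the forces are at zero. I lift straight up, then back away.

```bash
python3 -m crank '[[0,0,-5,0,0,0,0.5],[0,0,-10,0,0,0,0.5],[0,0,-20,0,0,0,0.5],[0,0,-25,0,0,0,0.5],[0,0,-25,0,0,0,0.5],[0,0,-25,0,0,0,0.5],[0,0,-25,0,0,0,0.5],[0,0,-25,0,0,0,0.5]]'; python3 -m crank '[[-40,0,0,0,0,0,0.5],[-40,0,0,0,0,0,0.5],[-40,0,0,0,0,0,0.5],[-40,0,0,0,0,0,0.5],[-40,0,0,0,0,0,0.5],[-40,0,0,0,0,0,0.5],[0,0,0,0,0,0,0.5],[0,0,0,0,0,0,0.5]]' ;python3 - <<'E'
from workcell import *
import cv2
T=read_camera('top');a=read_camera('side');cv2.imwrite('pics/top8.png',T);cv2.imwrite('pics/side8.png',a)
cv2.imwrite('pics/top8c.png',cv2.resize(T[120:240,180:370],None,fx=4.2,fy=4.2,interpolation=2))
cv2.imwrite('pics/side8c.png',cv2.resize(a[150:270,180:340],None,fx=4.5,fy=4.5,interpolation=2))
E
```

```text
clock: 23.65
tcp_pos: [0.5729, -0.0768, 0.352]
orientation: [0.001, 0.731, 0.683, 0.0]
wrist_force: [-0.2, 0.0, -0.1]
finger_gap: 0.043
clock: 24.65
tcp_pos: [0.5566, -0.316, 0.3506]
orientation: [-0.0, 0.731, 0.683, 0.0]
wrist_force: [-0.0, 0.2, 0.4]
finger_gap: 0.0424
```

View pics/top8c.png

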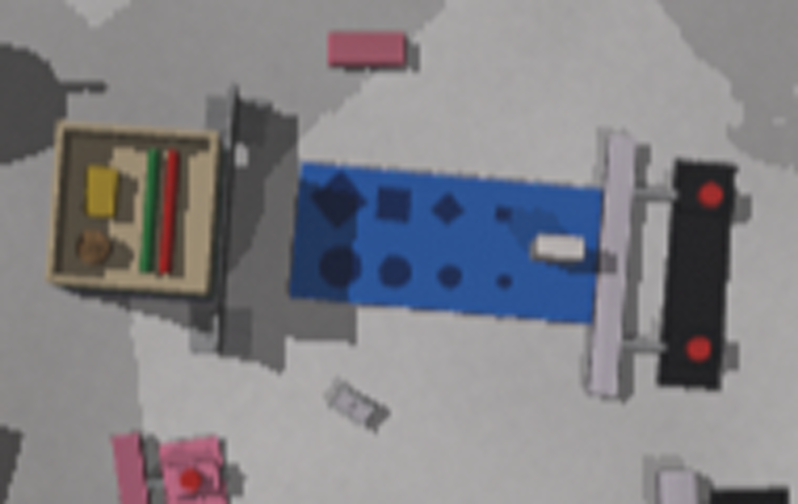

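View pics/side8c.png

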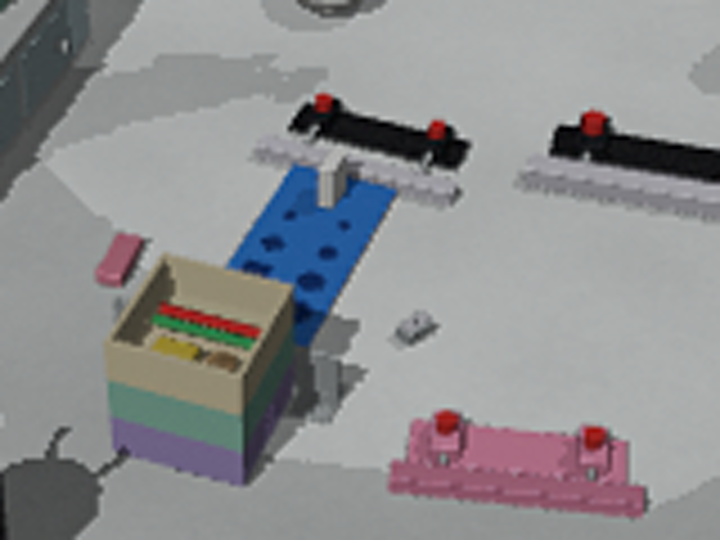

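The stack stands behind the gate, in place and intact, and the board lies against the bar from crop (603,190) to (592,322). I'll check the gap along the edge by number.

Run:
```python
from h import *
t=cv2.imread('pics/top8.png');br=t[...,0].astype(float)-t[...,2];g=cv2.cvtColor(t,cv2.COLOR_BGR2GRAY)
ang=lambda d:round(float(np.degrees(np.arctan2(d[1],d[0]))),2)
e=[];e2=[]
for r in range(167,196):
    p=br[r,312:332]
    lev=p[:5].mean()/2
    k=[i for i in range(19) if p[i]>lev>=p[i+1]]
    if k and not 176<=r<=184: e.append((312+k[-1]+(p[k[-1]]-lev)/(p[k[-1]]-p[k[-1]+1]),r))
P=ray('top',*np.array(e).T,.006);c,d=fit(P);print('front',c,ang(d))
for r in range(166,197,3):print(r,br[r,318:332].astype(int),g[r,318:332])
def edge(rows,cols,a):
    pass
for nm in 'ab':
    e=[]
    for x in range(254,318):
        p=br[148:176,x] if nm=='a' else br[176:212,x][::-1]
        lev=np.percentile(p,85)/2
        k=next((i for i in range(len(p)-1) if p[i]<lev<=p[i+1]),None)
        if k is not None:
            k=k+(lev-p[k])/(p[k+1]-p[k]);e.append((x,148+k if nm=='a' else 211-k))
    P=ray('top',*np.array(e).T,.006);c,d=fit(P);print(nm,c,ang(d)%180-90)
```

```text
front [580.7762  -97.30085] -3.9
166 [105 104 104 106 101  35   1   3   3   3   3   3   1   2] [ 79  79  80  80  76  77 153 156 156 153 154 151 130 104]
169 [103 102 103 105  99  18   0   3   2   3   3   3   0  -1] [ 80  80  80  80  77  84 156 155 155 153 153 147 105  97]
172 [104 103 103 104  83   7   1   2   3   3   3   3   0  -1] [ 80  79  79  79  77 101 155 155 153 152 152 146  98  98]
175 [ 97 105 106 103  62   1   1   2   3   2   2   2  -1  -2] [ 83  78  79  78  80 136 155 154 152 153 153 154 104  97]
178 [ -6  60 106 103  38   0   2   2   3   3   3   2  -1  -1] [172  88  77  75  76 152 154 155 152 152 148 127 101  97]
181 [ 5 45 57 54 12  1  2  2  3  2  3  0 -1  0] [121  62  52  52  55  99  95  94 102 150 147 106  98  99]
184 [58 59 59 43  4  2  1  3  2  3  2  0 -1 -1] [ 55  55  54  47  59 102  99  95 103 150 146  96  97  97]
187 [105 105 107  77   2   2   3   3   2   3   1  -1  -1  -1] [ 79  79  78  83 134 157 157 152 151 153 154 103  98 103]
190 [105 106 103  42   1   2   2   2   4   3   2  -1   0  -1] [ 79  79  76  74 144 157 155 151 151 150 132 100  96 106]
193 [105 107 100  20   0   3   2   1   3   2   0  -1  -1  -1] [ 79  80  77  85 159 159 155 152 153 148 110  96  96 106]
196 [78 81 73  8  2  2  2  3  3  3  1 -1 -1 -1] [ 86  81  75 100 159 159 154 152 154 147  95  97  97 105]
a [621.0936      -0.82800066] -4.0
b [533.84186   27.165358] -3.6299999999999955
```

The front edge is at -3.9°, the sides at about -3.8° and the bar at -3.7°. Blue runs straight into the bar on every row with no gap. I hand in.

```bash
python3 -c "
from workcell import *
print(get_state()['clock'],hand_in())"
```

```text
the job is handed in; nothing more can be done
24.75 None
```

I drew the board flat out from under the stack and the gate, pushed it up to the smaller black-plate stop, pressed it home and let go. The job was handed in at 24.75 s.

- **Drawing out:** the pull measured 6–15 N, with no sideways force that would suggest it caught on the gate. The stack stayed upright behind the gate, and the gripper did not touch it.
- **Brief carry:** after the board was clear of the gate I eased the hand pressure, and for up to 13 mm the gripper may have carried its weight. I set it back down and slid it the rest of the way.
- **Press:** I felt the bar at TCP y ≈ -0.074. I held about 8 N against it, beyond an estimated 4 N of drag, for over a second. The turning moment was close to zero when I checked it just before that last hold.
- **Last checks:** after release the wrist force was about zero. In the top view the board's front edge is at -3.9° and its sides at -3.6° to -4.0°, against -3.7° for the bar, which agrees within measuring error. No gap shows along the edge. The stack and the nearby bystanders look undisturbed in the last pictures.

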